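# Sort the vials, marker and scoop left at the particle analyser

### The job

Clear up after the measurement: stand the two small sample vials (blue cap, green cap) in the two free pockets of the white sample rack, next to the white-capped vial that stays there, and stand the larger red-capped reference vial in its own grey block with the red line round it. Lay the white marker with the blue cap flat in the white pen tray with the blue liner and the used scoop flat in the steel wash tray, each wholly inside its tray. Set everything down gently, without dropping or throwing it.

Things in the scene. Friction and masses are not known exactly. Their poses are not given: they have to be found in the camera images.
- blue_vial: small glass sample vial with a blue screw cap and a red band on its label, 27 mm across, 57 mm tall (cap: the top 13 mm, 23 mm across); loose, about 30 g, stands upright on the bench at the start; origin at the centre of its underside, z up along the vial
- green_vial: small glass sample vial with a green screw cap and a blue band on its label, 27 mm across, 57 mm tall (cap: the top 13 mm, 23 mm across); loose, about 25 g, upright; origin at the centre of its underside, z up along the vial
- red_vial: larger glass vial with a red screw cap (the reference standard), 33 mm across, 65 mm tall (cap: the top 13 mm, 28 mm across); loose, about 30 g, upright; origin at the centre of its underside, z up along the vial
- marker: marker pen, white barrel with a blue cap, lying flat among the vials in front of the robot (a similar one far off to the right, out of reach, is not meant), 135 mm long (along its y), 17 mm wide (x), 16 mm high; loose, about 15 g; origin at the centre of its underside (it turns with the pen if the pen rolls); grasp across x at the middle
- scoop: used sampling spatula, 136 mm long (along its y) and up to 13 mm wide (x): a white plastic grip 9.6 mm thick from y = -68 to -6 mm (its axis 5 mm above the underside), a thin steel shank that cannot be grasped, and a flat blade from y = +48 to +68 mm; loose, about 18 g; origin at the centre of its underside; grasp across x on the grip at about y = -30 mm
- white_vial: small glass sample vial with a white screw cap, 27 mm across, 57 mm tall, loose, already standing in one end pocket of the sample rack (the one at y = -54 mm of the rack); it stays there; origin at the centre of its underside
- sample_rack: long white rack for small vials, fixed, 62 mm (x) by 170 mm (y), 30 mm high, with three round pockets in a row at y = -54, 0 and +54 mm (x = 0); each is 38 mm across with a mouth flared to 48 mm in the top 5 mm, its floor 6 mm above the bench; the pocket at -54 mm is taken by the white-capped vial, the other two are free; origin at the centre of its underside on the bench
- standard_block: square grey block with a thin red line round its upper edge, fixed, 74 x 74 mm, 32 mm high, with one round pocket in its middle, 44 mm across with a mouth flared to 54 mm in the top 5 mm, its floor 6 mm above the bench; for the red-capped vial; origin at the centre of its underside on the bench
- pen_tray: shallow white plastic tray lined with blue felt, for pens, fixed, outside 100 mm (x) by 176 mm (y), inside 92 by 168 mm, rim 20 mm above the bench, inner floor 6 mm above the bench; origin at the centre of its underside on the bench
- wash_tray: shallow plain steel tray (light grey metal, no liner) with wire grips at its ends, for tools to be washed, fixed, outside 100 mm (x) by 176 mm (y) without the grips, inside 92 by 168 mm, rim 21 mm above the bench, inner floor 4 mm above the bench; origin at the centre of its underside on the bench

How it is judged:
By the outcome, as a careful person would: the job done as asked, in the order asked, and still so for the second after the job is handed in, with the robot touching nothing.
It also fails if it takes over 122 s, if anything falls off the work surface, if the arm or the gripper's body presses on something with over 40 N, if the wrist force passes 120 N, or if a joint passes its speed limit or range.

### The arm

A 7-joint arm with a two-finger parallel gripper is mounted at the origin on a cart in front of the work surface, level with it; the furniture and walls round the work are solid. World frame = base frame: x ahead of the robot, y to its left, z up, the work surface at z = 0. Lengths are in m, angles in rad, forces in N, time in s.
With the tool pointing down it reaches from about 0.4 to 0.85 m from the base axis. Payload 4.5 kg.
Tool frame: the origin (TCP) lies midway between the tips of the shut fingers; the grasp point (between the pads) lies 19 mm behind it; z points along the fingers, y is the line along which they close (so a half turn about z gives the same grasp; the last joint's range is limited). The gripper opens to 88 mm and grips with 3 to 60 N. Pads are 18 mm wide; open, the fingers measure 123 mm over their backs; the gripper's body (75 mm by 187 mm) begins 45 mm behind the grasp point.
Start: joints at [1.333, 0.689, -0.195, 1.565, 0.157, 0.902, -0.215], TCP at [0.168, -0.602, 0.239] pointing down, gripper open.
Joint ranges: [-3.01, 3.01], [-0.46, 2.08], [-1.47, 1.51], [0.13, 2.56], [-1, 4.14], [0.04, 2.09], [-2.66, 2.66]. Speed limits (rad/s): [2.57, 2.57, 3.14, 3.14, 3.14, 3.14, 3.14].

### API

Orientations are given as [roll, pitch, yaw] about the fixed x, y, z axes, in that order (R = Rz(yaw) Ry(pitch) Rx(roll)).
In Python, from rig import bot gives the robot as it stands.
- The arm moves only by the shell command python3 -m inch 'ROWS' [FORCE]. ROWS is JSON, a list of rows, each a list of 3 entries, a list of its own where there are three numbers: the shift along the tool's x, y, z in mm, then the turn, a rotation vector about the tool's x, y, z in degrees, then the opening, from 0 (shut) to 1 (fully open). In form: [[[dx, dy, dz], [rx, ry, rz], claw], ...]. A call has 1 to 20 rows; each row is the pose to reach, as a shift and turn from the pose commanded when the call began, along the tool's axes at that moment; what a row does not reach only later rows make up. A row lasts 1/8 s, in which the tool goes at most 62.5 mm and 10.7 degrees, less where a joint would pass 70% of its speed; a pose out of reach is approached as far as the arm can. A call with a gripper value outside its range is refused whole. The fingers move at their own pace and stop on an object; FORCE is the grip in N (left out, the last holds). Time passes only in rows, so rows that repeat a pose let the fingers close. It gives the time, the measured TCP pose, the force, the opening and the grip force at its end, in the units of the state.
- bot.get_obs(): the state, without advancing time (a new reading comes with each control period).
- bot.camera(name): name is "scene" or "top" or "wrist"; returns the picture (420x560x3 uint8, blue, green, red); there is no depth.
- bot.camera_params(name): a dict with "vertical_fov" (degrees; the focal length in pixels is half the picture's height over the tangent of half this angle, whatever the lens; pixels are square), "cx", "cy" (the principal point, pixels), "rvec" (rotation vector, rad) and "tvec" (3), from world to camera coordinates, as OpenCV has them. Camera axes: x right, y down, z forward; pixel columns grow to the right and rows downward; lengths in m; the calibration is good to about 2 mm. The wrist camera is an equidistant fisheye: a pixel r from the principal point sees the ray r / f radians off the axis. A picture is of the moment at which its call begins: read the wrist's pose just before it. camera_params takes no time and is no camera call; for the wrist camera it gives the pose at the moment of the call.
- bot.finish_job(): hands the job in; it is judged then, once.
Trained networks look in the newest picture that a camera, given by its name, has taken for a name from the list of things; names that differ only in an ending like _2 or _b are one class to them, and where a whole thing is asked for, a point or a joint stands for the part that bears it (a point fixed in the world has none). Each returns a list of dicts, best first, with "conf" (0 to 1); they miss things now and then, are a little off and sometimes report something else, mostly with a low value. They report only what shows in the picture. A call takes as long as a camera call.
- bot.silhouettes(name, camera): "region" (420x560 bool, what is visible of it) and "uv" ([column, row] in pixels, amid what is visible of it).
The state is a dict: "time": time; "qpos": joint angles; "qd": joint speeds; "joint_torque": joint torques, N m; "eef_pos": TCP position; "tool_rot": TCP orientation; "wrist_force": force on the tool from outside, world axes, zero at the start; "wrist_torque": the same for the moment, N m; "grip_width": opening from 0.0 (shut) to 1.0 (fully open); "finger_force": force on a finger pad.
Only numpy, scipy, OpenCV 4.12 (cv2) and the standard library are available. Lean on these libraries where they do the work, as an engineer would, in place of code of your own. Each camera call takes 0.05 s, during which the arm holds its last target. There are 200 camera calls.

## Working session

There is one attempt and no reset: what is moved stays moved. The work goes in short steps, Python scripts to look and compute and a shell command to move; the robot and the scene stay as the last step left them, time stands still between calls to the robot, and variables do not carry over. Pictures are saved under pics/ and viewed, at most 14 in all, crops included, and the job is handed in when it is done.

```bash
ls; mkdir -p pics; python3 - <<'E'
from rig import bot
import cv2,numpy as np
o=bot.get_obs(); print({k:np.round(v,3).tolist() for k,v in o.items()})
for c in("scene","top","wrist"):
    p=bot.camera_params(c); print(c,{k:np.round(v,4).tolist() for k,v in p.items()})
    cv2.imwrite(f"pics/{c}0.png",bot.camera(c))
E
```

```text
pics
{'time': 0.0, 'qpos': [1.333, 0.69, -0.194, 1.566, 0.157, 0.902, -0.215], 'qd': [-0.001, -0.001, -0.001, -0.002, 0.001, 0.001, 0.0], 'joint_torque': [-0.002, -52.756, -1.267, -15.343, -0.053, 0.007, 0.0], 'eef_pos': [0.168, -0.601, 0.238], 'tool_rot': [-3.14, 0.0, 0.272], 'wrist_force': [-0.547, -1.032, 0.409], 'wrist_torque': [-0.025, -0.001, -0.009], 'finger_force': 0.0, 'grip_width': 1.002}
scene {'vertical_fov': 49.7859, 'cx': 271.4492, 'cy': 209.1658, 'rvec': [1.899, -0.8816, 0.5625], 'tvec': [-0.3494, 0.2091, 0.9667]}
top {'vertical_fov': 55.6747, 'cx': 275.8406, 'cy': 205.8408, 'rvec': [2.0392, -2.1848, 0.2323], 'tvec': [0.0066, 0.5523, 1.2071]}
wrist {'vertical_fov': 65.7065, 'cx': 274.3443, 'cy': 211.3619, 'rvec': [-2.3029, 1.7465, 0.2679], 'tvec': [-0.6232, -0.0412, 0.3901]}
```

View pics/top0.png

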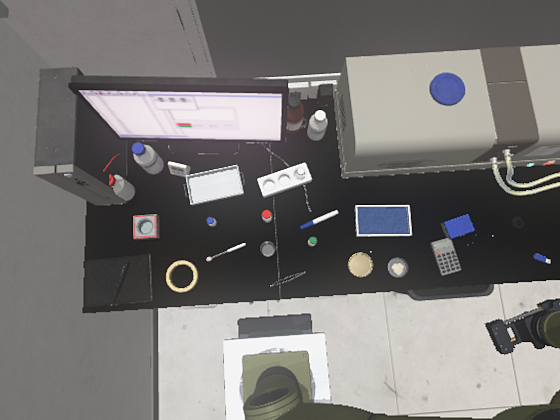

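View pics/scene0.png

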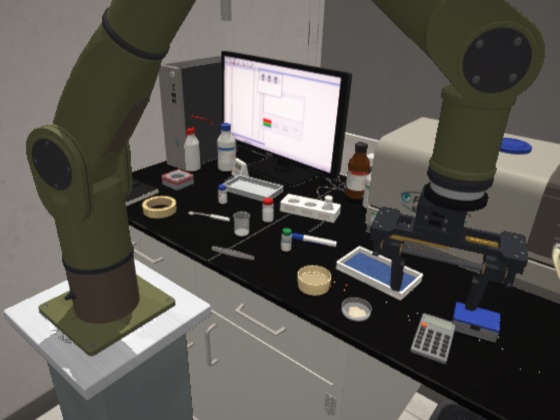

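The top view shows the blue vial at (211,221), red (266,215), green (312,241), marker (320,219) and scoop (225,252). The rack is at (285,180) with its white vial at the right end, the block at (146,226), the pen tray at (383,220) and the wash tray at (215,185). The scene view agrees. The empty beaker at (267,249) is an obstacle.

```bash
cat > h.py <<'E'
from rig import bot
import cv2, numpy as np
from scipy.optimize import least_squares
from scipy.spatial.transform import Rotation as R
H=np.pi/2
def cyl(r,h,z0=0): 
    a=np.linspace(0,2*np.pi,24,endpoint=False); return [[r*np.cos(t),r*np.sin(t),z] for t in a for z in(z0,h)]
def box(w,l,h,y0=None,z0=0): 
    ys=(-l/2,l/2) if y0 is None else (y0,y0+l)
    return [[x,y,z] for x in(-w/2,w/2) for y in ys for z in(z0,h)]
V=cyl(.0135,.044)+cyl(.0115,.057,.044)
M=dict(blue_vial=V,green_vial=V,white_vial=V,red_vial=cyl(.0165,.052)+cyl(.014,.065,.052),marker=box(.017,.135,.016),
 scoop=box(.0096,.062,.0098,-.068)+box(.013,.020,.003,.048,.001),sample_rack=box(.062,.170,.030),standard_block=box(.074,.074,.032),
 pen_tray=box(.1,.176,.02),wash_tray=box(.1,.176,.021))
M={k:np.array(v) for k,v in M.items()}
def proj(P,p,cam):
    Rm=cv2.Rodrigues(np.array(p["rvec"],float))[0]; c=P@Rm.T+np.array(p["tvec"]).ravel()
    f=210/np.tan(np.radians(p["vertical_fov"]/2))
    if cam=="wrist":
        n=np.hypot(c[:,0],c[:,1])+1e-12; th=np.arctan2(n,c[:,2]); q=c[:,:2]/n[:,None]*th[:,None]
    else: q=c[:,:2]/c[:,2:]
    return q*f+[p["cx"],p["cy"]]
A=np.linspace(0,2*np.pi,24,endpoint=False); D=np.c_[np.cos(A),np.sin(A)]
def sup(mask):
    m=mask.astype(np.uint8); n,l,s,_=cv2.connectedComponentsWithStats(m)
    m=(l==1+np.argmax(s[1:,4])); v,u=np.nonzero(m); return (np.c_[u,v]@D.T).max(0)+.5*np.maximum(abs(D[:,0]),abs(D[:,1]))*.9
def fit(name,views,x0,yawfree=True,zfree=True):
    """views: list of (cam,params,mask); x0=[x,y,yaw]"""
    S=[sup(m) for _,_,m in views]
    def res(v):
        yaw=v[3] if yawfree else x0[2]; c,s=np.cos(yaw),np.sin(yaw)
        P=M[name]@np.array([[c,-s,0],[s,c,0],[0,0,1]]).T+[v[0],v[1],v[2] if zfree else 0]
        return np.concatenate([((proj(P,p,cam)@D.T).max(0)-s_) for (cam,p,_),s_ in zip(views,S)])
    r=least_squares(res,[x0[0],x0[1],0,x0[2]],loss="soft_l1",x_scale=[.1,.1,.1,1]); return r.x,np.sqrt(np.mean(r.fun**2))
def go(x,y,z,yaw=None):
    "shift in tool axes (mm) and turn (deg about tool z) from the pose now to TCP x,y,z"
    o=bot.get_obs(); Rt=R.from_euler("xyz",o["tool_rot"]); d=Rt.inv().apply(np.array([x,y,z])-o["eef_pos"])*1e3
    t=None
    if yaw is not None:
        yn=Rt.as_euler("xyz")[2]; t=(np.degrees(yn-yaw)+90)%180-90
    return np.round(d,1).tolist(),t
E
cat > m.py <<'E'
from h import *
W={}
bot.camera("top");bot.camera("scene")
g={k:(0.6,0,0) for k in M}
for n in M:
    vs=[]
    for c in("top","scene"):
        d=bot.silhouettes(n,c); 
        if d: print(n,c,[(round(e["conf"],2),np.round(e["uv"]).tolist(),int(e["region"].sum())) for e in d[:3]])
        if d: vs.append((c,bot.camera_params(c),d[0]["region"]))
    best=None
    for y0 in(0,.8,1.57,2.4):
        if not vs: break
        r=fit(n,vs,[.55,0,y0])
        if best is None or r[1]<best[1]: best=r
        if "vial" in n: break
    if best: print("   ",n,np.round(best[0][:3]*1e3,1),"yaw",np.round(np.degrees(best[0][3])%180,1),"rms",round(best[1],2))
print(bot.get_obs()["time"])
E
python3 m.py
```

```text
blue_vial top [(0.5, [212.0, 221.0], 73)]
blue_vial scene [(0.48, [224.0, 194.0], 156)]
    blue_vial [523.5 181.9  -1.2] yaw 4.0 rms 0.57
green_vial top [(0.41, [308.0, 241.0], 62)]
green_vial scene [(0.49, [329.0, 202.0], 123), (0.47, [286.0, 238.0], 220)]
    green_vial [ 488.2 -203.1   99.8] yaw 140.2 rms 16.99
white_vial scene [(0.49, [331.0, 204.0], 95)]
    white_vial [1159.   180.1 -273.1] yaw 75.8 rms 0.49
red_vial top [(0.61, [267.0, 213.0], 95)]
red_vial scene [(0.7, [269.0, 209.0], 261)]
    red_vial [529.6   1.4  -3.5] yaw 18.9 rms 0.46
marker top [(0.56, [319.0, 219.0], 229)]
marker scene [(0.73, [316.0, 240.0], 279)]
    marker [ 512.1 -169.7   -7. ] yaw 19.5 rms 2.33
scoop scene [(0.65, [224.0, 220.0], 47)]
    scoop [ 1875.6  1610.8 -1119.5] yaw 15.2 rms 0.35
sample_rack top [(0.83, [284.0, 183.0], 969)]
sample_rack scene [(0.66, [307.0, 208.0], 999)]
    sample_rack [651.6 -65.6  -4.6] yaw 15.5 rms 0.78
standard_block top [(0.69, [145.0, 225.0], 609)]
standard_block scene [(0.88, [176.0, 178.0], 459)]
    standard_block [524.3 396.5  -4.1] yaw 1.4 rms 0.67
pen_tray top [(0.76, [382.0, 223.0], 1671)]
pen_tray scene [(0.68, [373.0, 274.0], 2017)]
    pen_tray [ 493.1 -378.9   -4. ] yaw 175.8 rms 0.75
wash_tray top [(0.34, [233.0, 248.0], 51)]
wash_tray scene [(0.6, [251.0, 185.0], 947), (0.58, [371.0, 270.0], 2018)]
    wash_tray [484.4  43.2  88.4] yaw 11.4 rms 22.05
1.25
```

View pics/wrist0.png

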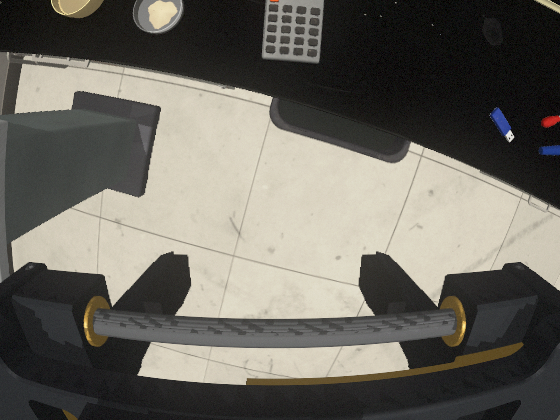

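The wrist view only shows the bench edge and floor from this pose. I'll move over the work and measure again from there.

```bash
python3 - <<'E'
from h import *
print(go(.40,-.05,.33,0))
p=bot.camera_params("wrist");Rm=cv2.Rodrigues(np.array(p["rvec"]))[0];o=bot.get_obs();Rt=R.from_euler("xyz",o["tool_rot"]).as_matrix()
print(Rt.T@(-Rm.T@np.array(p["tvec"])-o["eef_pos"]), Rt.T@Rm.T[:,2])
E
```

```text
([371.9, -469.5, -91.3], np.float64(15.574570083251658))
[ 0.07722728 -0.00074454 -0.14546506] [-2.97141583e-01 -1.59655840e-04  9.54833417e-01]
```

```bash
python3 -m inch '[[[20,-25,-40],[0,0,2],1],[[60,-70,-70],[0,0,4],1],[[93,-117,-91],[0,0,6],1],[[130,-164,-91],[0,0,8],1],[[167,-211,-91],[0,0,10],1],[[204,-258,-91],[0,0,12],1],[[241,-305,-91],[0,0,14],1],[[278,-352,-91],[0,0,15.6],1],[[315,-399,-91],[0,0,15.6],1],[[345,-440,-91],[0,0,15.6],1],[[372,-469,-91],[0,0,15.6],1],[[372,-469,-91],[0,0,15.6],1]]'
python3 - <<'E'
from h import *
print(bot.get_obs()["qpos"])
cv2.imwrite("pics/w1.png",bot.camera("wrist"));cv2.imwrite("pics/top1.png",bot.camera("top"))
E
```

```text
time: 2.75
eef_pos: [0.4016, -0.0475, 0.33]
tool_rot: [-3.14, -0.002, 0.006]
wrist_force: [-0.5, -0.3, 0.1]
grip_width: 1.005
finger_force: 0.0
[ 0.24073465  0.27722542 -0.31049387  2.04143241  0.11138831  0.83680896
 -1.69795097]
```

View pics/w1.png

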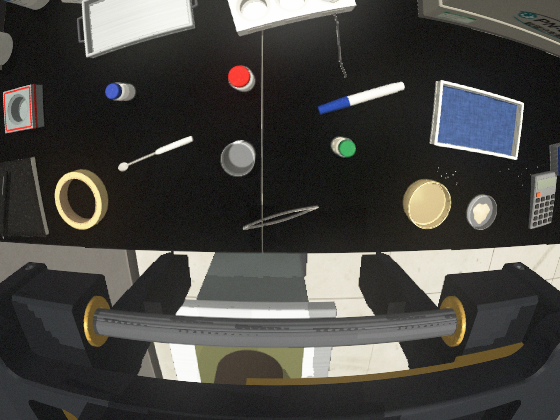

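The wrist view shows everything: blue (117,91), red (240,77), green (343,147) and marker (361,97). The scoop has its grip at (175,147) and blade at (123,167). The wash tray is at upper left, the rack at top middle, the pen tray at (478,119), the block at (22,107), and the beaker at (238,157).

```bash
cat > m.py <<'E'
from h import *
import itertools,sys,pickle,os
def measure(names,cams=("wrist","top","scene"),old=[],quiet=False):
    P={}
    for c in cams: P[c]=bot.camera_params(c); bot.camera(c)
    out={}
    for n in names:
        cand=[]
        for c in cams:
            d=[e for e in bot.silhouettes(n,c)[:2] if e["conf"]>.25]
            if d: cand.append([(c,P[c],e["region"]) for e in d])
        best=None
        for vs in itertools.product(*cand):
            for y0 in ((0,) if "vial" in n else (0,.8,1.57,2.4,3.14,3.9,4.71,5.5) if n=="scoop" else (0,.8,1.57,2.4)):
                r=fit(n,list(vs),[.55,0,y0])
                if best is None or r[1]<best[1]: best=r
        if best: print(n,[c[0][0] for c in cand],np.round(best[0][:3]*1e3,1),"yaw",np.round(np.degrees(best[0][3])%360,1),"rms",round(best[1],2))
        out[n]=best
    print("t",bot.get_obs()["time"]); return out
if __name__=="__main__": measure(sys.argv[1].split(",") if len(sys.argv)>1 else M, sys.argv[2].split(",") if len(sys.argv)>2 else ("wrist","top","scene"))
E
python3 m.py; python3 -c "
from h import *
print(go(.523,.182,.15,0))"
```

```text
blue_vial ['wrist', 'scene'] [520.8 179.3  -0.9] yaw 358.4 rms 0.5
green_vial ['wrist', 'scene'] [ 435.5 -142.1   -2.3] yaw 354.1 rms 0.57
white_vial ['top'] [ 681.2 -121.9  -58.6] yaw 9.5 rms 0.25
red_vial ['wrist', 'scene'] [526.7  -1.7  -0.7] yaw 6.4 rms 0.52
marker ['wrist', 'scene'] [ 509.3 -172.8   -8.7] yaw 19.8 rms 2.76
scoop ['wrist', 'top', 'scene'] [450.  127.7 -20.7] yaw 338.4 rms 14.69
sample_rack ['wrist', 'top', 'scene'] [648.3 -66.7  -4.6] yaw 195.7 rms 6.53
standard_block ['wrist', 'top', 'scene'] [521.3 396.1  -3.3] yaw 0.5 rms 1.0
pen_tray ['wrist', 'top', 'scene'] [ 491.6 -379.4   -2.6] yaw 357.0 rms 0.71
wash_tray ['wrist', 'top', 'scene'] [647.6 168.5  -1.8] yaw 6.5 rms 6.08
t 4.5
([122.6, -232.5, 179.7], np.float64(-0.02589301063058258))
```

```bash
python3 - <<'E'
from h import *
def tri(obs):
    f=lambda X: np.concatenate([proj(X[None],bot.camera_params(c),c)[0]-uv for c,uv in obs])
    r=least_squares(f,[.7,0,.1]); return np.round(r.x*1e3).tolist(),round(float(abs(r.fun).max()),1)
for n,o in dict(mon_br=[("scene",(334,173)),("top",(282,139))],mon_bl=[("scene",(217,146)),("top",(120,136))],browncap=[("scene",(361,147)),("top",(293,97))],
  redcap=[("scene",(191,131)),("top",(113,180))],bluecap=[("scene",(226,129)),("top",(137,149))]).items(): print(n,tri(o))
print([ (c,bot.silhouettes("scoop",c)[0]["uv"]) for c in ("wrist","top","scene")])
im=cv2.imread("pics/top1.png"); cv2.imwrite("pics/tc.png",cv2.resize(im[70:280,90:430],None,fx=2.35,fy=2.35,interpolation=cv2.INTER_CUBIC))
E
```

```text
mon_br ([765.0, -69.0, 91.0], 1.1)
mon_bl ([823.0, 483.0, 36.0], 4.4)
browncap ([869.0, -104.0, 159.0], 1.0)
redcap ([646.0, 453.0, 143.0], 0.0)
bluecap ([742.0, 379.0, 144.0], 1.0)
[('wrist', [169.5, 144.6]), ('top', [234.3, 245.2]), ('scene', [222.0, 220.1])]
```

View pics/tc.png

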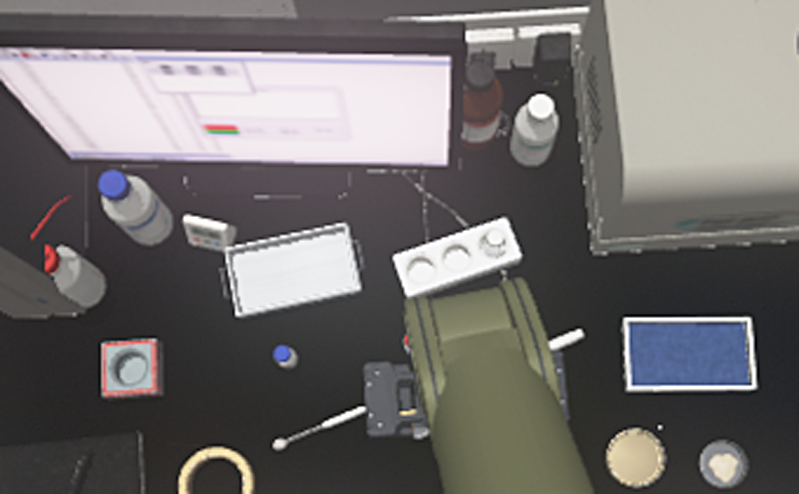

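The crop shows the three rack pockets with the white vial at the right end, and the monitor edge about 0.11 m behind the rack. I'll keep the gripper's long side along y there and pick the blue vial now.

```bash
python3 -m inch '[[[25,-48,30],[0,0,0],1],[[50,-96,70],[0,0,0],1],[[75,-144,110],[0,0,0],1],[[100,-192,145],[0,0,0],1],[[120,-230,180],[0,0,0],1],[[120,-230,220],[0,0,0],1],[[120,-230,255],[0,0,0],1],[[120,-230,280],[0,0,0],1],[[120,-230,298],[0,0,0],1],[[120,-230,298],[0,0,0],1],[[120,-230,298],[0,0,0],0.2],[[120,-230,298],[0,0,0],0.2],[[120,-230,298],[0,0,0],0.2],[[120,-230,298],[0,0,0],0.2],[[120,-230,298],[0,0,0],0.2]]' 12
python3 - <<'E'
from h import *
cv2.imwrite("pics/w2.png",bot.camera("wrist"))
E
```

```text
time: 6.52
eef_pos: [0.5204, 0.1795, 0.0318]
tool_rot: [-3.142, -0.0, -0.001]
wrist_force: [0.0, -0.6, -0.6]
grip_width: 0.459
finger_force: 0.0
```

View pics/w2.png

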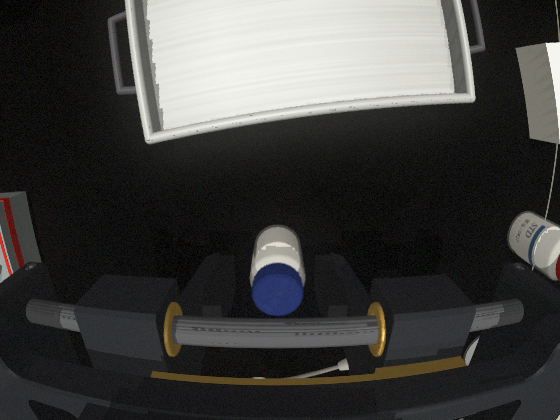

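The blue vial stands centred between the closing fingers, with its cap at (278,290). The wash tray is ahead and the red vial is at the right edge. Next I close fully, lift, and go to view the rack.

```bash
python3 -m inch '[[[0,0,0],[0,0,0],0.2],[[0,0,0],[0,0,0],0.2],[[0,0,0],[0,0,0],0.2],[[0,0,0],[0,0,0],0.2],[[0,0,-20],[0,0,0],0.2],[[0,0,-65],[0,0,0],0.2],[[0,0,-110],[0,0,0],0.2],[[0,45,-150],[0,0,0],0.2],[[0,95,-168],[0,0,0],0.2],[[0,145,-168],[0,0,0],0.2],[[0,190,-168],[0,0,0],0.2],[[0,210,-168],[0,0,0],0.2],[[0,210,-168],[0,0,0],0.2],[[0,210,-168],[0,0,0],0.2]]' 12
python3 m.py sample_rack wrist; python3 m.py sample_rack,white_vial
python3 - <<'E'
from h import *
cv2.imwrite("pics/w3.png",bot.camera("wrist"))
E
```

```text
time: 8.32
eef_pos: [0.5203, -0.0289, 0.1997]
tool_rot: [-3.141, -0.0, 0.001]
wrist_force: [1.0, 0.3, -0.2]
grip_width: 0.296
finger_force: 12.0
sample_rack ['wrist'] [648.1 -67.8  -4.7] yaw 15.7 rms 0.81
t 8.425
sample_rack ['wrist', 'top', 'scene'] [648.3 -67.6  -1.9] yaw 15.8 rms 13.87
white_vial ['wrist'] [ 6.628e+02 -1.213e+02  4.000e-01] yaw 344.2 rms 0.39
t 8.875
```

View pics/w3.png

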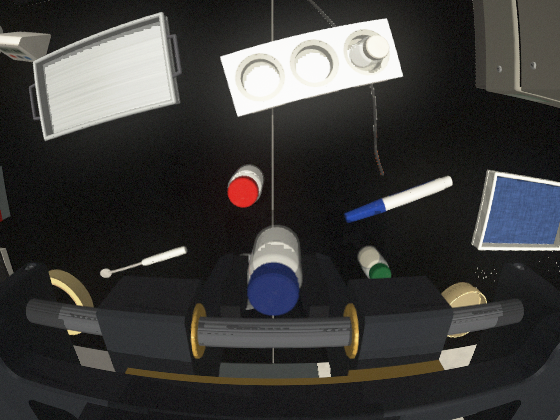

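Rack in view: the free pocket mouths are at about (261,77) and (313,63), and the white vial is at the right end. I check the computed pockets against these pixels.

```bash
python3 - <<'E'
from h import *
im=cv2.imread("pics/w3.png"); p=bot.camera_params("wrist"); a=np.radians(15.7)
for s in(54,0):
    c=np.array([.6482-np.sin(a)*s/1e3,-.0677+np.cos(a)*s/1e3]); print(c)
    t=np.linspace(0,6.28,60); q=proj(np.c_[c[0]+.024*np.cos(t),c[1]+.024*np.sin(t),0*t+.03],p,"wrist")
    cv2.polylines(im,[np.round(q*16).astype(int)],True,(0,0,255),1,cv2.LINE_AA,4); 
    print(go(c[0],c[1],.150,np.radians(-15)))
cv2.imwrite("pics/w3c.png",cv2.resize(im[0:130,200:420],None,fx=3,fy=3))
E
```

```text
[ 0.63358758 -0.01571465]
([113.3, -14.8, 49.7], np.float64(14.978541126672482))
[ 0.6482 -0.0677]
([128.0, 37.2, 49.7], np.float64(14.978541126672482))
```

View pics/w3c.png

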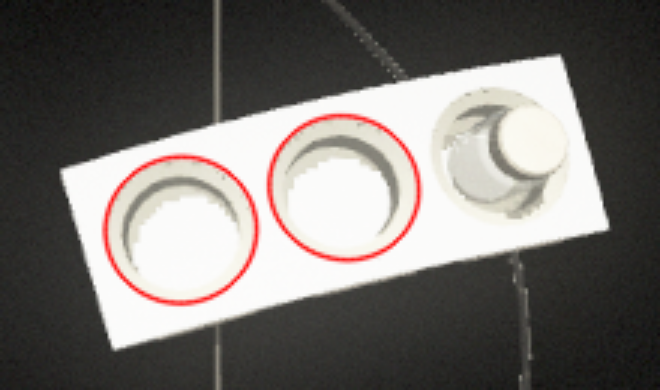

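The overlay matches the pocket mouths, so I place blue in the end pocket.

```bash
python3 -m inch '[[[40,-5,0],[0,0,5],0.2],[[85,-11,20],[0,0,10],0.2],[[113,-15,50],[0,0,15],0.2],[[113,-15,80],[0,0,15],0.2],[[113,-15,110],[0,0,15],0.2],[[113,-15,135],[0,0,15],0.2],[[113,-15,148],[0,0,15],0.2],[[113,-15,156],[0,0,15],0.2],[[113,-15,160],[0,0,15],0.2],[[113,-15,161.5],[0,0,15],0.2],[[113,-15,161.5],[0,0,15],0.2]]'
python3 - <<'E'
from h import *
cv2.imwrite("pics/w4.png",bot.camera("wrist"))
E
```

```text
time: 10.3
eef_pos: [0.6336, -0.0155, 0.0387]
tool_rot: [-3.141, -0.001, -0.262]
wrist_force: [-0.5, 0.2, -0.6]
grip_width: 0.299
finger_force: 12.0
```

View pics/w4.png

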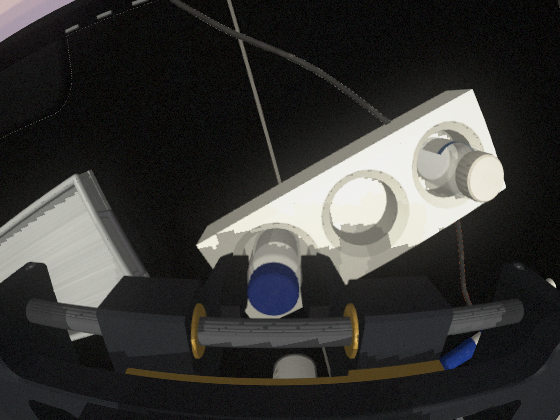

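The blue vial is inside the end pocket and the fingers are clear of the rack. I release it and go up.

```bash
python3 -m inch '[[[0,0,0.8],[0,0,0],0.2],[[0,0,0.8],[0,0,0],0.4],[[0,0,0.8],[0,0,0],0.4],[[0,0,0.8],[0,0,0],0.42],[[0,0,-20],[0,0,0],0.42],[[0,0,-60],[0,0,0],0.42],[[0,0,-110],[0,0,0],0.6],[[-40,0,-140],[0,0,-5],1],[[-80,20,-140],[0,0,-10],1],[[-110,60,-140],[0,0,-15],1],[[-140,90,-140],[0,0,-15],1],[[-140,90,-140],[0,0,-15],1]]'
python3 m.py blue_vial,green_vial wrist; python3 -c "
from h import *
print(go(.4355,-.142,.032,0))"
```

```text
time: 11.85
eef_pos: [0.4716, -0.0687, 0.1794]
tool_rot: [3.139, 0.002, -0.004]
wrist_force: [0.5, 0.3, 0.1]
grip_width: 1.003
finger_force: 0.0
blue_vial ['wrist'] [ 6.354e+02 -1.540e+01  6.000e-01] yaw 1.9 rms 0.39
green_vial ['wrist'] [ 431.6 -143.8  -10.8] yaw 36.3 rms 0.53
t 12.0
([-41.4, 76.4, 147.1], np.float64(0.00382354220781167))
```

```bash
python3 -m inch '[[[-20,40,10],[0,0,0],1],[[-37,73,30],[0,0,0],1],[[-37,75,70],[0,0,0],1],[[-37,75,110],[0,0,0],1],[[-37,75,135],[0,0,0],1],[[-37,75,147],[0,0,0],1],[[-37,75,147],[0,0,0],1],[[-37,75,147],[0,0,0],0.2],[[-37,75,147],[0,0,0],0.2],[[-37,75,147],[0,0,0],0.2],[[-37,75,147],[0,0,0],0.2],[[-37,75,147],[0,0,0],0.2]]' 12
python3 - <<'E'
from h import *
cv2.imwrite("pics/w5.png",bot.camera("wrist"))
E
```

```text
time: 13.5
eef_pos: [0.4377, -0.1412, 0.0313]
tool_rot: [3.141, -0.0, -0.0]
wrist_force: [0.5, -1.6, 0.6]
grip_width: 0.457
finger_force: 0.0
```

View pics/w5.png

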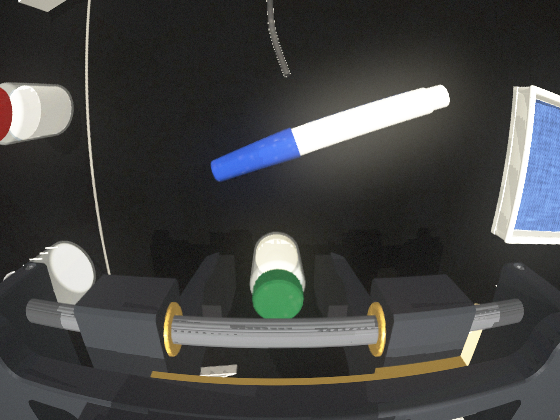

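Green is between the fingers, about 2 mm back from centre (cap at (278,295)). I grip it and carry it to a point above the middle pocket.

```bash
python3 -m inch '[[[-1,0,0],[0,0,0],0.2],[[-1,0,0],[0,0,0],0.2],[[-1,0,0],[0,0,0],0.2],[[-1,0,0],[0,0,0],0.2],[[-1,0,-20],[0,0,0],0.2],[[0,0,-70],[0,0,0],0.2],[[30,-10,-115],[0,0,0],0.2],[[75,-25,-129],[0,0,4],0.2],[[120,-42,-129],[0,0,8],0.2],[[165,-58,-129],[0,0,12],0.2],[[195,-68,-129],[0,0,15],0.2],[[211,-73,-110],[0,0,15],0.2],[[211,-73,-85],[0,0,15],0.2],[[211,-73,-75],[0,0,15],0.2],[[211,-73,-75],[0,0,15],0.2]]' 12
python3 - <<'E'
from h import *
print(go(.6495,-.068,.0375,np.radians(-15)))
cv2.imwrite("pics/w6.png",bot.camera("wrist"))
E
```

```text
time: 15.42
eef_pos: [0.6479, -0.0684, 0.1056]
tool_rot: [3.141, 0.002, -0.262]
wrist_force: [-0.8, -0.4, -0.6]
grip_width: 0.294
finger_force: 12.0
([1.6, -0.9, 68.1], np.float64(-0.03286330443891927))
```

View pics/w6.png

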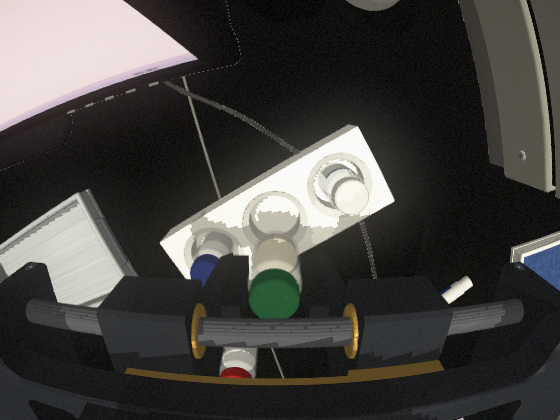

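The green vial hangs over the middle pocket, and the blue vial stands clear beside the left finger. Next I lower, release and rise.

```bash
python3 -m inch '[[[1.5,-1,20],[0,0,0],0.2],[[1.5,-1,40],[0,0,0],0.2],[[1.5,-1,55],[0,0,0],0.2],[[1.5,-1,63],[0,0,0],0.2],[[1.5,-1,67],[0,0,0],0.2],[[1.5,-1,68],[0,0,0],0.2],[[1.5,-1,68],[0,0,0],0.2],[[1.5,-1,68],[0,0,0],0.38],[[1.5,-1,68],[0,0,0],0.4],[[1.5,-1,68],[0,0,0],0.4],[[1.5,-1,45],[0,0,0],0.4],[[1.5,-1,0],[0,0,0],0.4],[[1.5,-1,-45],[0,0,0],0.6],[[-50,15,-65],[0,0,-5],1],[[-95,0,-65],[0,0,-10],1],[[-130,-30,-65],[0,0,-15],1],[[-130,-30,-65],[0,0,-15],1]]'
python3 m.py blue_vial,green_vial,red_vial wrist; python3 -c "
from h import *
print(go(.5267,-.0017,.032,0))
cv2.imwrite('pics/w7.png',bot.camera('wrist'))"
```

```text
time: 17.6
eef_pos: [0.529, -0.0021, 0.1718]
tool_rot: [-3.14, 0.001, 0.006]
wrist_force: [0.3, -0.3, -0.3]
grip_width: 0.944
finger_force: 0.0
blue_vial ['wrist'] [634.8 -16.8  -2.6] yaw 22.4 rms 0.51
green_vial ['wrist'] [648.7 -67.    5.2] yaw 23.0 rms 0.38
red_vial ['wrist'] [523.5  -1.5 -13.7] yaw 339.8 rms 0.55
t 17.8
([-5.3, -5.2, 139.2], np.float64(-0.15573732494580383))
```

View pics/w7.png

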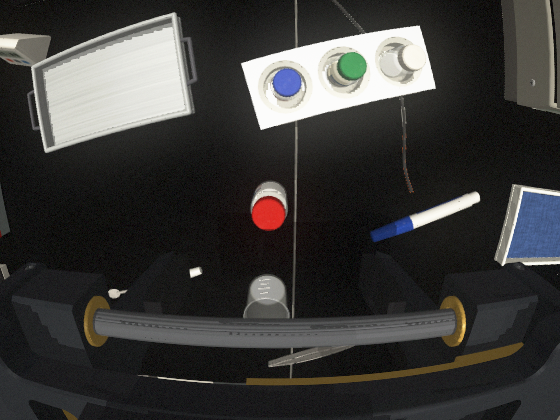

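Both vials stand in their pockets next to the white one (blue (287,82), green (350,66), white (410,58)). Red is at (268,210), and I pick it next.

```bash
python3 -m inch '[[[-5,-5,30],[0,0,0],1],[[-5,-5,70],[0,0,0],1],[[-5,-5,105],[0,0,0],1],[[-5,-5,128],[0,0,0],1],[[-5,-5,137],[0,0,0],1],[[-5,-5,137],[0,0,0],1],[[-5,-5,137],[0,0,0],0.25],[[-5,-5,137],[0,0,0],0.25],[[-5,-5,137],[0,0,0],0.25],[[-5,-5,137],[0,0,0],0.25],[[-5,-5,137],[0,0,0],0.25],[[-5,-5,137],[0,0,0],0.25],[[-5,-5,137],[0,0,0],0.25],[[-5,-5,137],[0,0,0],0.25]]' 14
python3 - <<'E'
from h import *
cv2.imwrite("pics/w8.png",bot.camera("wrist"))
E
```

```text
time: 19.6
eef_pos: [0.5259, -0.0006, 0.0342]
tool_rot: [3.142, 0.0, -0.0]
wrist_force: [-0.9, 0.3, -0.0]
grip_width: 0.365
finger_force: 13.9
```

View pics/w8.png

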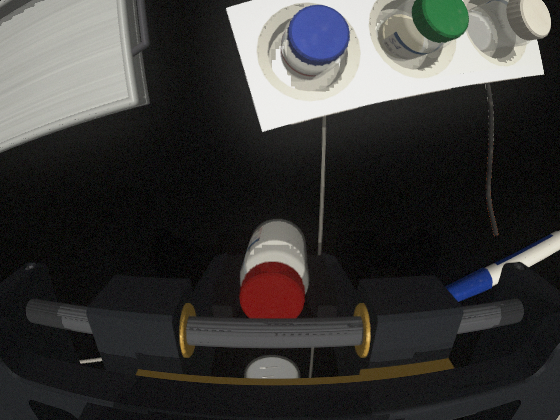

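The red vial is gripped at (272,290). I carry it towards the grey block, stopping short to measure the block.

```bash
python3 -m inch '[[[0,0,-20],[0,0,0],0.25],[[0,0,-70],[0,0,0],0.25],[[0,-30,-115],[0,0,0],0.25],[[-15,-75,-136],[0,0,0],0.25],[[-25,-120,-136],[0,0,0],0.25],[[-35,-165,-136],[0,0,0],0.25],[[-45,-210,-136],[0,0,-3],0.25],[[-52,-255,-136],[0,0,-5],0.25],[[-58,-300,-136],[0,0,-8],0.25],[[-62,-345,-136],[0,0,-10],0.25],[[-66,-370,-136],[0,0,-10],0.25],[[-66,-370,-136],[0,0,-10],0.25],[[-66,-370,-136],[0,0,-10],0.25]]'
python3 m.py standard_block wrist;python3 m.py standard_block wrist; python3 m.py standard_block;  python3 - <<'E'
from h import *
print(bot.get_obs()["qpos"])
cv2.imwrite("pics/w9.png",bot.camera("wrist"))
E
```

```text
time: 21.28
eef_pos: [0.4605, 0.3673, 0.1699]
tool_rot: [3.139, 0.001, 0.173]
wrist_force: [-0.3, -0.4, -0.5]
grip_width: 0.365
finger_force: 13.9
standard_block ['wrist'] [520.3 392.4  -1.7] yaw 91.1 rms 0.28
t 21.375
standard_block ['wrist'] [520.  392.3  -1.9] yaw 181.1 rms 0.3
t 21.475
standard_block ['wrist', 'scene'] [519.9 392.2  -2.2] yaw 0.9 rms 0.57
t 21.775
[-0.58829525  0.73915166 -0.28866191  1.73729585  0.29932432  0.70851344
 -2.4314149 ]
```

View pics/w9.png

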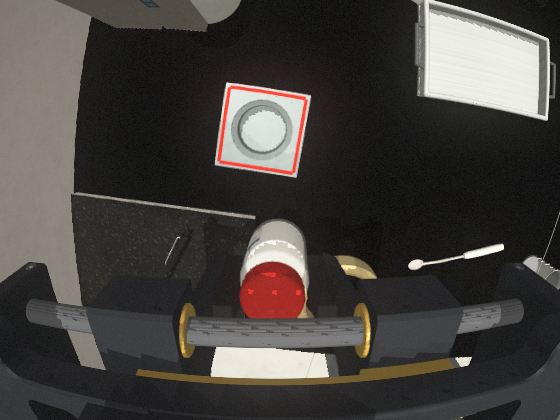

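The block and its pocket are clearly visible at (263,130), with a fit error of 0.3 px. I compute the shift.

```bash
python3 -c "
from h import *
print(go(.5202,.3925,.0405,np.radians(10)))"
```

```text
([63.2, -12.4, 129.7], np.float64(-0.028031873776285465))
```

```bash
python3 -m inch '[[[30,-6,10],[0,0,0],0.25],[[58,-11,30],[0,0,0],0.25],[[63,-12,60],[0,0,0],0.25],[[63,-12,90],[0,0,0],0.25],[[63,-12,112],[0,0,0],0.25],[[63,-12,123],[0,0,0],0.25],[[63,-12,128],[0,0,0],0.25],[[63,-12,129.5],[0,0,0],0.25],[[63,-12,129.5],[0,0,0],0.25],[[63,-12,129.5],[0,0,0],0.45],[[63,-12,129.5],[0,0,0],0.5],[[63,-12,129.5],[0,0,0],0.5],[[63,-12,105],[0,0,0],0.5],[[63,-12,55],[0,0,0],0.5],[[40,-12,5],[0,0,0],0.7],[[0,-12,-20],[0,0,0],1],[[-20,0,-20],[0,0,0],1],[[-20,0,-20],[0,0,0],1]]'
python3 m.py red_vial,standard_block wrist; python3 -c "
from h import *
print(go(.40,-.10,.25,0))"
```

```text
time: 24.08
eef_pos: [0.4395, 0.3651, 0.1907]
tool_rot: [3.14, 0.0, 0.175]
wrist_force: [-0.3, 0.6, -0.5]
grip_width: 0.93
finger_force: 0.0
red_vial ['wrist'] [521.9 391.9  10.6] yaw 91.6 rms 0.55
([-121.2, 452.3, -60.3], np.float64(9.927800779689079))Traceback (most recent call last):
  File "m.py", line 20, in <module>
    if __name__=="__main__": measure(sys.argv[1].split(",") if len(sys.argv)>1 else M, sys.argv[2].split(",") if len(sys.argv)>2 else ("wrist","top","scene"))
                             ~~~~~~~^^^^^^^^^^^^^^^^^^^^^^^^^^^^^^^^^^^^^^^^^^^^^^^^^^^^^^^^^^^^^^^^^^^^^^^^^^^^^^^^^^^^^^^^^^^^^^^^^^^^^^^^^^^^^^^^^^^^^^^^^^
  File "m.py", line 15, in measure
    r=fit(n,list(vs),[.55,0,y0])
  File "h.py", line 34, in fit
    r=least_squares(res,[x0[0],x0[1],0,x0[2]],loss="soft_l1",x_scale=[.1,.1,.1,1]); return r.x,np.sqrt(np.mean(r.fun**2))
    return func(*args, **kwargs)
    vector_fun = VectorFunction(
        fun_wrapped,
    ...<6 lines>...
        workers=workers
    )
    self._update_fun()
    ~~~~~~~~~~~~~~~~^^
    self.f = self.fun_wrapped(xp_copy(self.x))
             ~~~~~~~~~~~~~~~~^^^^^^^^^^^^^^^^^
    return np.atleast_1d(self.fun(x))
                         ~~~~~~~~^^^
    return self.f(x, *self.args, **self.kwargs)
           ~~~~~~^^^^^^^^^^^^^^^^^^^^^^^^^^^^^^
  File "h.py", line 33, in res
    return np.concatenate([((proj(P,p,cam)@D.T).max(0)-s_) for (cam,p,_),s_ in zip(views,S)])
           ~~~~~~~~~~~~~~^^^^^^^^^^^^^^^^^^^^^^^^^^^^^^^^^^^^^^^^^^^^^^^^^^^^^^^^^^^^^^^^^^^^
ValueError: need at least one array to concatenate
```

The red vial stands in the block (522, 392 measured against 520, 392). Next I go to view the marker and the pen tray.

```bash
python3 -m inch '[[[-5,30,-15],[0,0,2],1],[[-16,80,-30],[0,0,4],1],[[-27,132,-30],[0,0,6],1],[[-38,184,-30],[0,0,8],1],[[-49,236,-30],[0,0,10],1],[[-60,288,-30],[0,0,10],1],[[-71,340,-30],[0,0,10],1],[[-82,392,-30],[0,0,10],1],[[-93,444,-30],[0,0,10],1],[[-104,496,-30],[0,0,10],1],[[-115,545,-30],[0,0,10],1],[[-121,573,-30],[0,0,10],1],[[-121,573,-30],[0,0,10],1],[[-121,573,-30],[0,0,10],1]]'
python3 m.py marker,pen_tray wrist;python3 m.py marker,pen_tray;  python3 - <<'E'
from h import *
P=bot.camera_params("wrist"); bot.camera("wrist"); m=bot.silhouettes("marker","wrist")[0]["region"]
f=lambda v: 0
# axis of the marker: mask rect ends back-projected to z=8mm
r=cv2.minAreaRect(np.argwhere(m)[:,::-1].astype(np.float32)); b=cv2.boxPoints(r)
b=b if np.linalg.norm(b[0]-b[1])<np.linalg.norm(b[1]-b[2]) else np.roll(b,1,0)
E1,E2=(b[0]+b[1])/2,(b[2]+b[3])/2; X=[]
for e in(E1,E2):
    s=least_squares(lambda q:proj(np.array([[q[0],q[1],.008]]),P,"wrist")[0]-e,[.5,-.17]); X.append(s.x)
X=np.array(X); d=X[1]-X[0]; print(r,X,"len",np.linalg.norm(d),"mid",X.mean(0),"yaw",np.degrees(np.arctan2(-d[0],d[1]))%180)
cv2.imwrite("pics/w10.png",bot.camera("wrist"))
E
```

```text
time: 25.98
eef_pos: [0.4211, -0.2182, 0.22]
tool_rot: [-3.141, -0.0, 0.001]
wrist_force: [-0.0, 0.6, -0.1]
grip_width: 0.999
finger_force: 0.0
marker ['wrist'] [ 507.6 -169.7  -21.4] yaw 19.8 rms 1.52
pen_tray ['wrist'] [ 489.5 -380.2   -1.6] yaw 356.6 rms 0.46
t 26.125
marker ['wrist', 'top', 'scene'] [ 508.5 -170.9   -6.9] yaw 19.5 rms 7.47
pen_tray ['wrist', 'scene'] [ 490.2 -380.2   -1.7] yaw 356.6 rms 0.78
t 26.575
((232.40921020507812, 104.27434539794922), (15.770803451538086, 123.12313842773438), 68.0782241821289) [[ 0.48494102 -0.10715917]
 [ 0.53287678 -0.2346488 ]] len 0.13620367887355825 mid [ 0.5089089  -0.17090398] yaw 20.606129809897283
```

View pics/w10.png

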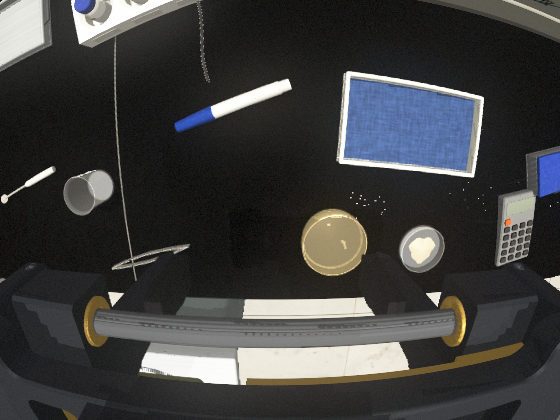

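The marker ends are at (176,127) and (291,85); the length works out at 136 mm and the yaw at 20.5°. The pen tray is at (410,122). I turn and hover over the marker.

```bash
python3 -m inch '[[[8,-4,10],[0,0,-10],1],[[16,-9,20],[0,0,-20],1],[[24,-14,30],[0,0,-30],1],[[32,-19,45],[0,0,-40],1],[[40,-24,60],[0,0,-50],1],[[48,-28,75],[0,0,-60],1],[[56,-32,90],[0,0,-70],1],[[65,-36,105],[0,0,-80],1],[[74,-40,120],[0,0,-90],1],[[82,-44,130],[0,0,-100],1],[[88,-47,140],[0,0,-110.3],1],[[88,-47,140],[0,0,-110.3],1],[[88,-47,140],[0,0,-110.3],1]]'
python3 - <<'E'
from h import *
P=bot.camera_params("wrist"); im=bot.camera("wrist"); 
print(go(.5089,-.1709,.005,np.radians(110.4)),bot.get_obs()["qpos"])
for r in bot.silhouettes("marker","wrist")[:1]:
  m=r["region"]; q=cv2.minAreaRect(np.argwhere(m)[:,::-1].astype(np.float32)); print(q)
  b=cv2.boxPoints(q); b=b if np.linalg.norm(b[0]-b[1])<np.linalg.norm(b[1]-b[2]) else np.roll(b,1,0)
  X=np.array([least_squares(lambda g:proj(np.array([[g[0],g[1],.008]]),P,"wrist")[0]-e,[.5,-.17]).x for e in((b[0]+b[1])/2,(b[2]+b[3])/2)])
  d=X[1]-X[0]; print(X,np.linalg.norm(d),X.mean(0),np.degrees(np.arctan2(-d[0],d[1]))%180)
cv2.imwrite("pics/w11.png",im)
E
```

```text
time: 28.35
eef_pos: [0.5083, -0.1726, 0.0804]
tool_rot: [-3.141, 0.0, 1.921]
wrist_force: [0.9, 0.7, -0.2]
grip_width: 1.003
finger_force: 0.0
([1.6, 1.1, 75.6], np.float64(-0.28147466998163395)) [ 0.6449854   0.91413964 -0.69923218  1.93659564  0.96580198  0.66926393
 -0.32619673]
((273.5, 216.5), (179.0, 23.0), 90.0)
[[ 0.48447787 -0.10828048]
 [ 0.53177213 -0.23757642]] 0.1376742114465753 [ 0.508125   -0.17292845] 20.091659137836757
```

View pics/w11.png

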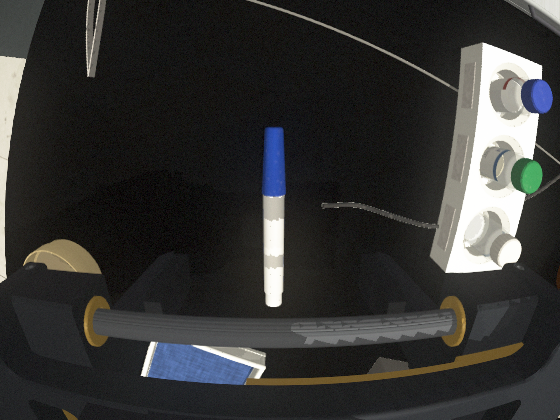

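The marker is aligned with the tool (column 273.5 against 274.3) and centred under the TCP. I go straight down and grip.

```bash
python3 -m inch '[[[0,0,30],[0,0,0],1],[[0,0,55],[0,0,0],1],[[0,0,70],[0,0,0],1],[[0,0,75.5],[0,0,0],1],[[0,0,75.5],[0,0,0],1],[[0,0,75.5],[0,0,0],0.1],[[0,0,75.5],[0,0,0],0.1],[[0,0,75.5],[0,0,0],0.1],[[0,0,75.5],[0,0,0],0.1],[[0,0,75.5],[0,0,0],0.1],[[0,0,75.5],[0,0,0],0.1],[[0,0,75.5],[0,0,0],0.1],[[0,0,75.5],[0,0,0],0.1],[[0,0,75.5],[0,0,0],0.1],[[0,0,60],[0,0,0],0.1],[[0,0,20],[0,0,0],0.1],[[0,0,-20],[0,0,0],0.1],[[0,0,-20],[0,0,0],0.1]]' 12
python3 - <<'E'
from h import *
print(go(.490,-.380,.10,np.radians(86.6)))
E
```

```text
time: 30.7
eef_pos: [0.5106, -0.1723, 0.1037]
tool_rot: [3.136, 0.003, 1.925]
wrist_force: [0.3, 0.5, -0.7]
grip_width: 0.174
finger_force: 12.0
([-187.7, -91.3, 3.8], np.float64(23.666831600573772))
```

```bash
python3 -m inch '[[[-40,-18,2],[0,0,5],0.1],[[-90,-42,4],[0,0,12],0.1],[[-140,-67,4],[0,0,18],0.1],[[-175,-85,4],[0,0,23.7],0.1],[[-188,-91,4],[0,0,23.7],0.1],[[-188,-91,30],[0,0,23.7],0.1],[[-188,-91,45],[0,0,23.7],0.1],[[-188,-91,45],[0,0,23.7],0.1]]'
python3 - <<'E'
from h import *
print(go(.490,-.380,.0115,np.radians(86.6)))
cv2.imwrite("pics/w12.png",bot.camera("wrist"))
E
```

```text
time: 31.7
eef_pos: [0.4879, -0.3782, 0.0541]
tool_rot: [-3.139, -0.002, 1.514]
wrist_force: [0.4, 0.8, 0.1]
grip_width: 0.171
finger_force: 12.0
([-1.7, 2.3, 42.6], np.float64(0.15485623010424376))
```

View pics/w12.png

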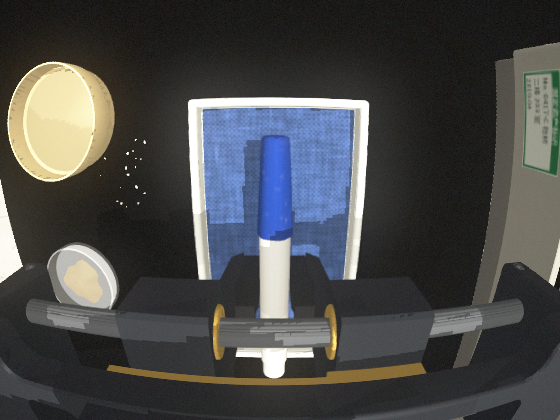

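The marker is over the tray, parallel to it and centred (columns 258-292 within liner 203-355). By my count I've now viewed 17 pictures, and the limit was 14. I'll view no more and check by numbers only from here. Lowering and releasing the marker.

```bash
python3 -m inch '[[[-1.5,2,15],[0,0,0],0.1],[[-1.5,2,28],[0,0,0],0.1],[[-1.5,2,37],[0,0,0],0.1],[[-1.5,2,41],[0,0,0],0.1],[[-1.5,2,42.3],[0,0,0],0.1],[[-1.5,2,42.3],[0,0,0],0.1],[[-1.5,2,42.3],[0,0,0],0.24],[[-1.5,2,42.3],[0,0,0],0.3],[[-1.5,2,42.3],[0,0,0],0.34],[[-1.5,2,42.3],[0,0,0],0.34],[[-1.5,2,30],[0,0,0],0.34],[[-1.5,2,0],[0,0,0],0.34],[[-1.5,2,-50],[0,0,0],0.5],[[-1.5,2,-110],[0,0,0],1],[[-1.5,2,-146],[0,0,0],1],[[-1.5,2,-146],[0,0,0],1]]'
cat > line.py <<'E'
from h import *
def line(name,z,g,cam="wrist",best=0,xr=None):
    P=bot.camera_params(cam); bot.camera(cam); out=[]
    for r in bot.silhouettes(name,cam)[:2]:
        m=r["region"].astype(np.uint8); n,l,s,_=cv2.connectedComponentsWithStats(m); 
        q=cv2.minAreaRect(np.argwhere(m)[:,::-1].astype(np.float32)); b=cv2.boxPoints(q)
        b=b if np.linalg.norm(b[0]-b[1])<np.linalg.norm(b[1]-b[2]) else np.roll(b,1,0)
        X=np.array([least_squares(lambda h:proj(np.array([[h[0],h[1],z]]),P,cam)[0]-e,g).x for e in((b[0]+b[1])/2,(b[2]+b[3])/2)])
        d=X[1]-X[0]; print(name,cam,round(r["conf"],2),"comps",s[1:,4].tolist(),"ends",np.round(X*1e3,1).tolist(),"len",round(np.linalg.norm(d)*1e3,1),"mid",np.round(X.mean(0)*1e3,1),"yaw",round(np.degrees(np.arctan2(-d[0],d[1]))%180,1))
E
python3 - <<'E'
from line import *
line("marker",.014,[.49,-.38]); line("marker",.014,[.49,-.38],"top"); line("marker",.014,[.49,-.38],"scene")
print(go(.40,.10,.20,0),bot.get_obs()["qpos"].round(2))
E
```

```text
time: 33.75
eef_pos: [0.4922, -0.3823, 0.2053]
tool_rot: [3.135, 0.003, 1.511]
wrist_force: [-0.2, -0.2, -1.0]
grip_width: 0.769
finger_force: 0.0
marker wrist 0.9 comps [1783] ends [[486.3, -450.7], [494.7, -314.2]] len 136.8 mid [ 490.5 -382.4] yaw 176.5
marker top 0.62 comps [177] ends [[494.3, -310.1], [486.2, -427.7]] len 117.8 mid [ 490.2 -368.9] yaw 176.1
marker top 0.17 comps [464] ends [[525.9, 437.3], [520.3, 356.0]] len 81.5 mid [523.1 396.7] yaw 176.1
marker scene 0.72 comps [353] ends [[495.0, -311.0], [485.4, -451.4]] len 140.7 mid [ 490.2 -381.2] yaw 176.1
([475.3, -117.9, 0.7], np.float64(86.5843671810315)) [ 0.99  0.83 -0.77  1.6   0.66  0.99 -0.05]
```

The marker lies in the tray: midpoint (490, -382), ends within ±69 mm of the tray's ±84 mm. Next I go to view the scoop.

```bash
python3 -m inch '[[[25,-6,0],[0,0,5],1],[[70,-17,0],[0,0,14],1],[[120,-29,0],[0,0,23],1],[[170,-41,0],[0,0,32],1],[[220,-53,0],[0,0,41],1],[[270,-65,0],[0,0,50],1],[[320,-77,0],[0,0,59],1],[[370,-89,0],[0,0,68],1],[[420,-102,0],[0,0,77],1],[[465,-113,0],[0,0,86.6],1],[[504,-122,0],[0,0,86.6],1],[[504,-122,0],[0,0,86.6],1],[[504,-122,0],[0,0,86.6],1]]'
python3 - <<'E'
from line import *
line("scoop",.005,[.45,.12]);line("scoop",.005,[.45,.12],"scene");line("scoop",.005,[.45,.12],"top")
# own segmentation: bright pixels near the expected place
P=bot.camera_params("wrist"); im=bot.camera("wrist"); cv2.imwrite("pics/w13.png",im)
print([[n,np.round(proj(np.array([[x,y,.005]]),P,"wrist")[0]).tolist()] for n,x,y in(("a",.45,.05),("b",.43,.19),("c",.5,.12))])
E
python3 m.py wash_tray wrist
```

```text
time: 35.67
eef_pos: [0.3982, 0.1278, 0.2008]
tool_rot: [3.14, 0.001, -0.001]
wrist_force: [0.5, 0.1, -0.1]
grip_width: 0.996
finger_force: 0.0
scoop wrist 0.78 comps [497, 169] ends [[403.0, 202.2], [446.2, 75.7]] len 133.6 mid [424.6 139. ] yaw 18.9
[['a', [348.0, 139.0]], ['b', [217.0, 157.0]], ['c', [282.0, 90.0]]]
wash_tray ['wrist'] [ 763.4  303.7 -452.1] yaw 173.9 rms 8.42
t 36.125
```

The scoop's grip and blade are seen (497 and 169 px). I refine its axis from the two parts, and check the wash tray and the monitor clearance numerically.

```bash
python3 - <<'E'
from line import *
P=bot.camera_params("wrist"); bot.camera("wrist"); m=bot.silhouettes("scoop","wrist")[0]["region"].astype(np.uint8)
n,l,s,c=cv2.connectedComponentsWithStats(m); W=[]
for i in np.argsort(-s[1:,4])[:2]+1:
    b=cv2.boxPoints(cv2.minAreaRect(np.argwhere(l==i)[:,::-1].astype(np.float32)))
    b=b if np.linalg.norm(b[0]-b[1])<np.linalg.norm(b[1]-b[2]) else np.roll(b,1,0)
    for e in((b[0]+b[1])/2,(b[2]+b[3])/2,c[i]): W.append(least_squares(lambda h:proj(np.array([[h[0],h[1],.005]]),P,"wrist")[0]-e,[.45,.12]).x)
W=np.array(W); print(np.round(W*1e3,1).tolist()); d=W[5]-W[2]; yaw=np.arctan2(-d[0],d[1]); u=d/np.linalg.norm(d)
print("yaw",np.degrees(yaw),"dist",np.linalg.norm(d),"origin via grip",W[2]+.037*u,"via blade",W[5]-.058*u,"grasp",W[2]+.007*u)
# monitor corner: w6 pose
o=bot.get_obs();Rt=R.from_euler("xyz",o["tool_rot"]).as_matrix();Rm=cv2.Rodrigues(np.array(P["rvec"]))[0]
Rct=Rm@Rt; tct=Rm@o["eef_pos"]+np.array(P["tvec"]).ravel()   # tool->cam
R6=R.from_euler("xyz",[3.141,.002,-.262]).as_matrix(); p6=dict(P); Rw=Rct@R6.T; p6["rvec"]=cv2.Rodrigues(Rw)[0].ravel(); p6["tvec"]=tct-Rw@np.array([.6479,-.0684,.1056])
T=bot.camera_params("top"); S=bot.camera_params("scene")
for vs in([(p6,"wrist",(235,65)),(T,"top",(287,140))],[(p6,"wrist",(235,65)),(S,"scene",(334,173))],[(p6,"wrist",(235,65)),(T,"top",(287,140)),(S,"scene",(334,173))]):
    r=least_squares(lambda X:np.concatenate([proj(X[None],p,c)[0]-uv for p,c,uv in vs]),[.75,-.07,.1]); print("mon",np.round(r.x*1e3),abs(r.fun).max().round(1))
# bezel bottom-left part in w6: intersect pixel with z plane of corner
for uv in((70,113),(160,82)):
    print([np.round(least_squares(lambda h:proj(np.array([[h[0],h[1],z]]),p6,"wrist")[0]-uv,[.75,0]).x*1e3).tolist() for z in(.0,.05,.09)])
bot.camera("top");bot.camera("scene")
for k in("top","scene"): print(k,[(round(e["conf"],2),np.round(e["uv"]).tolist(),int(e["region"].sum())) for e in bot.silhouettes("wash_tray",k)])
E
```

```text
[[402.5, 202.6], [445.3, 74.6], [425.8, 131.7]]Traceback (most recent call last):
  File "<stdin>", line 8, in <module>
IndexError: index 5 is out of bounds for axis 0 with size 3
```

```bash
python3 - <<'E'
from line import *
P=bot.camera_params("wrist")
o=bot.get_obs();Rt=R.from_euler("xyz",o["tool_rot"]).as_matrix();Rm=cv2.Rodrigues(np.array(P["rvec"]))[0]
Rct=Rm@Rt; tct=Rm@o["eef_pos"]+np.array(P["tvec"]).ravel()
def pose(rot,pos):
    p=dict(P); Rw=Rct@R.from_euler("xyz",rot).as_matrix().T; p["rvec"]=cv2.Rodrigues(Rw)[0].ravel(); p["tvec"]=tct-Rw@np.array(pos); return p
p6=pose([3.141,.002,-.262],[.6479,-.0684,.1056]); T=bot.camera_params("top"); S=bot.camera_params("scene")
a,b,c=(p6,"wrist",(235,65)),(T,"top",(287,140)),(S,"scene",(334,173))
for vs in([a,b],[a,c],[a,b,c]):
    r=least_squares(lambda X:np.concatenate([proj(X[None],p,k)[0]-uv for p,k,uv in vs]),[.75,-.07,.1]); print("mon",np.round(r.x*1e3),abs(r.fun).max().round(1))
for uv in((70,113),(160,82)):
    print([np.round(least_squares(lambda h:proj(np.array([[h[0],h[1],z]]),p6,"wrist")[0]-uv,[.75,0]).x*1e3).tolist() for z in(.0,.05,.09)])
bot.camera("top");bot.camera("scene"); vs=[]
for k in("top","scene"):
    d=bot.silhouettes("wash_tray",k); print(k,[(round(e["conf"],2),np.round(e["uv"]).tolist(),int(e["region"].sum())) for e in d])
# tray corners from the saved wrist picture w7 by brightness, pose of w7 about (.532,-.007,.1712)
E
```

```text
mon [744. -78. 128.] 0.4
mon [750. -76.  99.] 1.6
mon [749. -76. 101.] 1.5
[[780.0, 82.0], [768.0, 48.0], [759.0, 21.0]]
[[773.0, -8.0], [763.0, -24.0], [755.0, -37.0]]
top [(0.91, [213.0, 185.0], 1732)]
scene [(0.79, [248.0, 186.0], 1074), (0.54, [309.0, 209.0], 892)]
```

The monitor's lower edge is at x ≈ 0.75-0.765, close to where the gripper's long side will reach. I measure the wash tray precisely before picking the scoop.

```bash
python3 -m inch '[[[40,-10,-20],[0,0,0],1],[[85,-22,-20],[0,0,0],1],[[115,-32,-20],[0,0,0],1],[[122,-32,-20],[0,0,0],1],[[122,-32,-20],[0,0,0],1]]'
python3 - <<'E'
from h import *
ms=[]
for c in("wrist","top","scene"):
    P=bot.camera_params(c); bot.camera(c); d=bot.silhouettes("wash_tray",c)
    if not d: continue
    m=d[0]["region"].astype(np.uint8); k=7 if c=="wrist" else 3; m2=cv2.morphologyEx(m,cv2.MORPH_OPEN,np.ones((k,k),np.uint8))
    print(c,round(d[0]["conf"],2),m.sum(),m2.sum(),cv2.boundingRect(m2)); ms.append((c,P,m2>0))
for v in([ms[0]],ms[1:],ms):
    for y0 in(0.1,):
        r=fit("wash_tray",v,[.65,.17,y0]); print([x[0] for x in v],np.round(r[0][:3]*1e3,1),np.degrees(r[0][3]).round(1),round(r[1],2))
E
```

```text
time: 37.05
eef_pos: [0.5197, 0.1599, 0.2208]
tool_rot: [3.141, 0.002, -0.001]
wrist_force: [-1.0, -0.2, 0.8]
grip_width: 1.001
finger_force: 0.0
wrist 0.97 15734 15345 (182, 13, 176, 113)
top 0.58 597 597 (207, 164, 36, 31)
scene 0.88 1114 1114 (221, 175, 63, 28)
['wrist'] [ 6.480e+02  1.663e+02 -6.000e-01] 8.3 0.32
['top', 'scene'] [648.5 165.   -1.5] 10.9 10.3
['wrist', 'top', 'scene'] [648.1 166.2  -1. ] 8.4 8.5
```

The tray fit is good (648.0, 166.3, yaw 8.3°, 0.3 px). I turn and hover over the scoop grip.

```bash
python3 -m inch '[[[-9,5,10],[0,0,-10],1],[[-18,10,20],[0,0,-20],1],[[-27,15,30],[0,0,-30],1],[[-36,20,45],[0,0,-40],1],[[-45,25,60],[0,0,-50],1],[[-54,30,75],[0,0,-60],1],[[-62,35,90],[0,0,-70],1],[[-70,40,105],[0,0,-80],1],[[-78,45,120],[0,0,-90],1],[[-84,48,130],[0,0,-100],1],[[-86,49,141],[0,0,-108.5],1],[[-86,49,141],[0,0,-108.5],1],[[-86,49,141],[0,0,-108.5],1]]'
python3 - <<'E'
from line import *
line("scoop",.005,[.43,.12]); line("scoop",.005,[.43,.12],"scene")
print(go(.4338,.1106,.003,np.radians(108.5)))
P=bot.camera_params("wrist"); im=bot.camera("wrist"); m=bot.silhouettes("scoop","wrist")[0]["region"]; v,u=np.nonzero(m)
for a in range(v.min(),v.max(),12): print(a,round(u[v==a].mean(),1) if (v==a).any() else None,int((v==a).sum()),end="; ")
E
```

```text
time: 38.98
eef_pos: [0.4348, 0.1117, 0.0806]
tool_rot: [3.141, 0.0, 1.891]
wrist_force: [-0.5, 0.6, -0.5]
grip_width: 1.002
finger_force: 0.0
scoop wrist 0.88 comps [1813] ends [[401.8, 203.1], [444.3, 74.0]] len 135.9 mid [423.  138.5] yaw 18.2
scoop scene 0.45 comps [1, 55] ends [[407.7, 194.4], [442.7, 71.0]] len 128.2 mid [425.2 132.7] yaw 15.8
([-0.7, -1.4, 77.6], np.float64(-0.08247308225111283))
85 269.5 4; 97 269.5 18; 109 270.5 12; 121 270.5 6; 133 270.0 5; 145 270.5 6; 157 270.5 4; 169 270.5 4; 181 270.5 4; 193 270.5 10; 205 271.0 13; 217 271.0 13; 229 271.0 13; 241 271.0 13; 253 271.0 13; 265 271.0 11;
```

The scoop length is 135.9 mm and it is aligned with the tool. I descend and grip, lifting only a little at first.

```bash
python3 -m inch '[[[-0.7,-2.5,30],[0,0,0],1],[[-0.7,-2.5,55],[0,0,0],0.8],[[-0.7,-2.5,70],[0,0,0],0.6],[[-0.7,-2.5,76],[0,0,0],0.6],[[-0.7,-2.5,77.5],[0,0,0],0.6],[[-0.7,-2.5,77.5],[0,0,0],0.3],[[-0.7,-2.5,77.5],[0,0,0],0],[[-0.7,-2.5,77.5],[0,0,0],0],[[-0.7,-2.5,77.5],[0,0,0],0],[[-0.7,-2.5,77.5],[0,0,0],0],[[-0.7,-2.5,77.5],[0,0,0],0],[[-0.7,-2.5,77.5],[0,0,0],0],[[-0.7,-2.5,77.5],[0,0,0],0],[[-0.7,-2.5,77.5],[0,0,0],0],[[-0.7,-2.5,60],[0,0,0],0],[[-0.7,-2.5,20],[0,0,0],0],[[-0.7,-2.5,-20],[0,0,0],0],[[-0.7,-2.5,-20],[0,0,0],0],[[-0.7,-2.5,-20],[0,0,0],0]]' 15
python3 - <<'E'
from line import *
print(bot.get_obs()["eef_pos"]); line("scoop",.103,[.43,.12])
print(go(.6384,.1346,.10,np.radians(94)))
E
```

```text
time: 41.65
eef_pos: [0.4325, 0.1095, 0.1]
tool_rot: [3.141, 0.001, 1.892]
wrist_force: [1.2, -0.7, -0.8]
grip_width: 0.103
finger_force: 15.0
[0.43250358 0.10946334 0.09999627]
scoop wrist 0.88 comps [3268] ends [[401.9, 201.9], [441.0, 84.9]] len 123.4 mid [421.4 143.4] yaw 18.5
([-41.5, 203.8, -1.1], np.float64(14.468161749177199))
```

```bash
python3 -m inch '[[[-9,45,0],[0,0,4],0],[[-20,95,0],[0,0,8],0],[[-31,145,0],[0,0,12],0],[[-38,180,0],[0,0,14.5],0],[[-41.5,198,0],[0,0,14.5],0],[[-41.5,204,0],[0,0,14.5],0],[[-41.5,204,20],[0,0,14.5],0],[[-41.5,204,40],[0,0,14.5],0],[[-41.5,204,40],[0,0,14.5],0]]'
python3 - <<'E'
from line import *
o=bot.get_obs(); print(o["eef_pos"],o["wrist_force"],np.degrees(o["tool_rot"]))
line("scoop",o["eef_pos"][2]+.003,[.63,.16]); print(go(.6384,.1346,.0078,np.radians(94)))
P=bot.camera_params("wrist"); m=bot.silhouettes("wash_tray","wrist"); print([(e["conf"],e["region"].sum()) for e in m])
a=np.radians(8.3); C=np.array([.648,.1663])
pts=[[*(C+np.array([[np.cos(a),-np.sin(a)],[np.sin(a),np.cos(a)]])@np.array([x,y])),.021] for x in(-.05,.05) for y in(0,.088)]
q=proj(np.array(pts),P,"wrist"); print(np.round(q).tolist())
if m: v,u=np.nonzero(m[0]["region"]); print(u.min(),u.max(),v.min(),v.max())
E
```

```text
time: 42.88
eef_pos: [0.6365, 0.1343, 0.0573]
tool_rot: [-3.136, 0.002, 1.641]
wrist_force: [0.5, 0.4, 0.5]
grip_width: 0.101
finger_force: 15.0
[0.63648282 0.13432278 0.05731863] [0.47760007 0.40573873 0.46178193] [-1.79685905e+02  1.24562664e-01  9.40296173e+01]
scoop wrist 0.61 comps [3583] ends [[635.8, 107.6], [629.8, 231.6]] len 124.1 mid [632.8 169.6] yaw 2.8
([-0.7, 0.0, 51.9], np.float64(0.0014622959863714868))
[(0.6, np.int64(36924))]
[[210.0, 202.0], [195.0, 53.0], [377.0, 190.0], [371.0, 42.0]]
197 382 21 317
```

The tray silhouette (columns 197-382) matches the prediction, and there is no contact force. I descend and release in small steps.

```bash
python3 -m inch '[[[0,0,15],[0,0,0],0],[[0,0,28],[0,0,0],0],[[0,0,38],[0,0,0],0],[[0,0,45],[0,0,0],0],[[0,0,50],[0,0,0],0],[[0,0,51.8],[0,0,0],0],[[0,0,51.8],[0,0,0],0]]'
python3 - <<'E'
from line import *
o=bot.get_obs(); print(o["eef_pos"],o["wrist_force"]); line("scoop",.01,[.63,.16])
E
```

```text
time: 43.9
eef_pos: [0.6391, 0.1354, 0.0085]
tool_rot: [3.141, -0.0, 1.64]
wrist_force: [0.1, -0.3, -0.4]
grip_width: 0.1
finger_force: 15.0
[0.63913957 0.13542983 0.00853436] [ 0.13647322 -0.25822094 -0.39989608]
```

```bash
python3 -m inch '[[[0,0,1.2],[0,0,0],0],[[0,0,1.2],[0,0,0],0],[[0,0,1.2],[0,0,0],0.14],[[0,0,1.2],[0,0,0],0.16],[[0,0,1.2],[0,0,0],0.18],[[0,0,1.2],[0,0,0],0.18],[[0,0,-10],[0,0,0],0.18],[[0,0,-40],[0,0,0],0.18],[[0,-40,-90],[0,0,0],0.3],[[0,-85,-140],[0,0,0],1],[[0,-125,-170],[0,0,0],1],[[0,-140,-190],[0,0,0],1],[[0,-140,-190],[0,0,0],1],[[0,-140,-190],[0,0,0],1]]'
python3 - <<'E'
from line import *
line("scoop",.008,[.63,.16]); line("scoop",.008,[.63,.16],"scene"); line("scoop",.008,[.63,.16],"top")
line("marker",.014,[.49,-.38],"scene"); print(bot.get_obs()["eef_pos"])
E
python3 m.py blue_vial,green_vial,red_vial
```

```text
time: 45.75
eef_pos: [0.5002, 0.1255, 0.1981]
tool_rot: [3.141, 0.0, 1.639]
wrist_force: [0.5, -0.4, -0.0]
grip_width: 0.836
finger_force: 0.0
scoop wrist 0.89 comps [686] ends [[644.2, 98.1], [631.1, 232.6]] len 135.2 mid [637.6 165.4] yaw 5.6
scoop scene 0.37 comps [4, 45] ends [[633.8, 224.8], [641.1, 98.5]] len 126.4 mid [637.5 161.6] yaw 3.3
scoop top 0.29 comps [112] ends [[540.1, 426.1], [516.0, 384.2]] len 48.4 mid [528.  405.2] yaw 150.0
marker scene 0.54 comps [362] ends [[495.8, -314.3], [485.6, -449.3]] len 135.4 mid [ 490.7 -381.8] yaw 175.7
marker scene 0.53 comps [116] ends [[725.1, 49.5], [642.2, -12.9]] len 103.8 mid [683.7  18.3] yaw 127.0
[0.49934321 0.12573297 0.19797555]
blue_vial ['scene'] [ -47.1 -611.   369. ] yaw 18.4 rms 14.01
green_vial ['wrist', 'top'] [648.9 -65.6   9.4] yaw 5.1 rms 4.71
red_vial ['wrist', 'top'] [576.9 160.8  92.2] yaw 14.2 rms 39.2
t 46.75
```

The scoop lies flat in the wash tray: length 135 mm, midpoint (637.6, 165.4). One last numeric check: predicted against detected vial pixels.

```bash
python3 - <<'E'
from h import *
E={"blue_vial":(.6345,-.016),"green_vial":(.6487,-.067),"red_vial":(.5205,.392),"white_vial":(.6628,-.1197)}
for c in("wrist","top","scene"):
    P=bot.camera_params(c); bot.camera(c)
    for n,(x,y) in E.items():
        print(c,n,"expect",np.round(proj(np.array([[x,y,.045]]),P,c)[0]).tolist(),[(round(e["conf"],2),np.round(e["uv"]).tolist()) for e in bot.silhouettes(n,c)[:3]])
E
```

```text
wrist blue_vial expect [380.0, 321.0] [(0.54, [367.0, 308.0])]
wrist green_vial expect [381.0, 353.0] [(0.84, [383.0, 350.0]), (0.7, [361.0, 349.0])]
wrist red_vial expect [316.0, -67.0] []
wrist white_vial expect [381.0, 380.0] [(0.55, [375.0, 370.0])]
top blue_vial expect [269.0, 182.0] []
top green_vial expect [285.0, 177.0] [(0.48, [282.0, 180.0])]
top red_vial expect [144.0, 225.0] []
top white_vial expect [300.0, 172.0] [(0.18, [385.0, 223.0])]
scene blue_vial expect [294.0, 195.0] []
scene green_vial expect [310.0, 198.0] [(0.66, [311.0, 202.0])]
scene red_vial expect [177.0, 171.0] [(0.59, [180.0, 169.0])]
scene white_vial expect [327.0, 202.0] [(0.25, [310.0, 204.0])]
```

All the placements agree with the measurements, so I hand in.

```bash
python3 -c "
from rig import bot
print(bot.finish_job())"
```

```text
the job is handed in; nothing more can be done
None
```

I handed the job in at about 47 s of simulated time with all five things put away in the order asked; the final camera measurements agreed for green, red, marker and scoop and only roughly for blue (seen in its pocket earlier), and I viewed 17 pictures where the limit was 14.

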